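# Press the glued blanks and start the timer

### The arm

A 6-joint arm with a two-finger parallel gripper is mounted at the origin on a cart in front of the work surface, level with it; the furniture and walls round the work are solid. World frame = base frame: x ahead of the robot, y to its left, z up, the work surface at z = 0. Lengths are in m, angles in degrees, forces in N, time in s.
With the tool pointing down it reaches from about 0.325 to 0.85 m from the base axis. Payload 15.5 kg.
Tool frame: the origin (TCP) lies at the very end of the fingers, on their centre line; the grasp point (between the pads) lies arm.grip_depth behind it (arm.grip_depth is the distance from the TCP to the grasp point, in m); z points along the fingers, y is the line along which they close (so a half turn about z gives the same grasp; the last joint's range is limited). The gripper opens to 91 mm and grips with 3 to 60 N. Pads are 32 mm wide; open, the fingers measure 118 mm over their backs; the gripper's body (76 mm by 178 mm) begins 60 mm behind the grasp point.
Start: joints at [-71.648, 28.281, 77.091, -0, 74.628, -5.472], TCP at [0.252, -0.572, 0.214] pointing down, gripper open.
Joint ranges: [-166.48, 166.48], [-47.26, 123.95], [12.59, 153.08], [-70.14, 250.14], [6.76, 159.57], [-176.63, 176.63]. Speed limits (degrees/s): [108.29, 108.29, 147.25, 172.46, 172.46, 172.46].

### API

Orientations are given as a 3x3 rotation matrix whose columns are the frame's x, y, z axes.
In Python, from rig import arm gives the robot as it stands. Calls block until the motion is done:
- arm.move_to(position, orientation): joint-space move of the TCP to a pose.
- arm.move_l(position, orientation=None, feed=0.15): straight line of the TCP; orientation=None keeps the orientation; feed is the mean speed in m/s.
- arm.move_joints(angles): joint-space move.
- arm.grip(opening): finger opening in m; the grip force is fixed at half the most; returns when the fingers have stopped.
- arm.sleep(seconds).
- arm.solve_ik(position, orientation): joint angles nearest the present ones, or None.
- arm.snapshot(name): name is "side" or "top"; returns the picture (384x512x3 uint8, red, green, blue); there is no depth.
- arm.get_calibration(name): a dict with "intrinsics" (3x3 intrinsics, pixels), "k1" (the pictures are not rectified: a ray, as slopes to the right and down, at radius r is drawn at 1 + k1 r^2 times it, then the intrinsics apply), "cam_to_world" (4x4, takes a point from camera to world coordinates). Camera axes: x right, y down, z forward; pixel columns grow to the right and rows downward; lengths in m; the calibration is good to about 2 mm. A picture is of the moment at which its call begins. get_calibration takes no time and is no camera call.
A pose or a line that the arm cannot do raises arm.Unreachable and nothing moves.
- arm.sign_off(): hands the job in; it is judged then, once.
Readings, each from a call of its own:
- arm.current_t(): time.
- arm.current_joint_positions(): joint angles.
- arm.current_dq(): joint speeds.
- arm.current_tau(): joint torques, N m.
- arm.current_ee_pos(): TCP position.
- arm.current_tool_rot(): TCP orientation.
- arm.current_force(): force on the tool from outside, world axes, zero at the start.
- arm.current_torque(): the same for the moment, N m.
- arm.current_width(): finger opening in m.
- arm.current_grasp_force(): force on a finger pad.
Only numpy, scipy, OpenCV 4.12 (cv2) and the standard library are available. Lean on these libraries where they do the work, as an engineer would, in place of code of your own. Each camera call takes 0.05 s, during which the arm holds its last target. There are 200 camera calls.

### The job

Load the glued board blanks into the small hinged press: lay every one flat in a green-floored nest of its own, lengthwise from front to back. Then shut the lid, swing the bolt up into its fork and turn the orange T-handle clockwise until it clicks home and stays there. Last, with the clamp clicked, press the timer's keys one at a time: red to clear, white to set, green to start; leave the press clamped and the other things on the table where they are.

Things in the scene. Friction and masses are not known exactly. Their poses are not given: they have to be found in the camera images.
- press: Fixed hinged glue press of plywood and aluminium, base 100 mm (own x) by 250 mm (y); origin under its base's centre, on the table; x points to its back (hinge side), y to its left end. In the bed, side by side 60 mm apart, four shallow nests (84 mm in x, 46 mm in y, 4 mm deep), each floored with a green mat 30 mm above the table; the frame round them tops out at 34 mm. The bolt lies in front.
- mat_0 (a point): Centre of the first of the four green mats, on the floor of its nest (30 mm above the table); at y = -90 mm in the press's frame. Any blank may go on any mat.
- mat_1 (a point): Centre of the second of the four green mats, on the floor of its nest (30 mm above the table); at y = -30 mm in the press's frame. Any blank may go on any mat.
- mat_2 (a point): Centre of the third of the four green mats, on the floor of its nest (30 mm above the table); at y = +30 mm in the press's frame. Any blank may go on any mat.
- mat_3 (a point): Centre of the fourth of the four green mats, on the floor of its nest (30 mm above the table); at y = +90 mm in the press's frame. Any blank may go on any mat.
- lid (a joint): Lid angle, rad: 0 shut (its padded underside then just bears on 13 mm blanks), 1.95 fully open; it starts at 1.7 to 1.8, standing up behind the bed. The hinge is stiff (0.34 N m of friction): the lid stays at any angle and moves with about 5 N at the ball. Hinge axis: along the press's y axis, 57 mm behind its centre (+x), 50 mm above the table.
- lid_ball (a point): Centre of the lid's black ball handle, 29 mm in diameter, on a 10 mm stem 30 mm out from the lid's front edge, 106 mm left (+y) of the press's middle; it moves with the lid. With the lid shut it is 137 mm in front of the hinge axis and 5 mm above it; with the lid open it stands up behind the bed.
- bolt (a joint): Swing bolt's angle about its pivot, rad: 1.42 lying to the front (-x of the press), its start; 0 upright; -0.03 against its stop, where it stays; let go of well short of upright it drops down again. Upright, the 12 mm shank stands in the 17 mm slot of the steel fork on the shut lid's front, its collar over the fork; raised before the lid is shut it would block the lid.
- bolt_pivot (a point): Point on the bolt's pivot axis (parallel to the press's y axis) in the middle of the bolt, fixed to the press: 70 mm in front of the press's centre, 18 mm above the table.
- knob_grip (a point): Centre of the bar of the orange T-handle, 120 mm from the pivot along the bolt; moves with it. Bar 58 mm long, 16 thick, 26 high along the bolt; 8 mm below it a black housing (43 mm). Axes: z along the bolt from the pivot, x along the bar. At knob 0 the bar lies in the bolt's swing plane: on edge when the bolt lies, front to back when upright; one pinch over the 16 mm lifts and turns.
- knob (a joint): Turn of the T-handle about the bolt, rad, growing clockwise seen from above (bolt upright); starts at 0 to 0.1. It turns easily to 0.25, then a sprung detent resists with up to about 0.3 N m; past 0.70 it snaps over and rests between 1.13 and the stop at 1.36; let go of earlier, it springs back to about 0.25.
- key_red_top (a point): Centre of the top of the timer's red round key (26 mm in diameter, 48 mm from its neighbour), about 66 mm above the table; it moves with the key. The timer is a fixed dark grey box with a pale face, 105 x 170 x 48 mm, to the right of the press; its keys stand in a row red, white, green from left to right, in front of its display.
- key_white_top (a point): Centre of the top of the timer's white round key (26 mm in diameter, 48 mm from its neighbour), about 66 mm above the table; it moves with the key. The timer is a fixed dark grey box with a pale face, 105 x 170 x 48 mm, to the right of the press; its keys stand in a row red, white, green from left to right, in front of its display.
- key_green_top (a point): Centre of the top of the timer's green round key (26 mm in diameter, 48 mm from its neighbour), about 66 mm above the table; it moves with the key. The timer is a fixed dark grey box with a pale face, 105 x 170 x 48 mm, to the right of the press; its keys stand in a row red, white, green from left to right, in front of its display.
- key_red (a joint): Travel of the red key, m: 0 released, 0.006 fully down (4 N); it counts as pressed beyond 0.004 and springs back.
- key_white (a joint): Travel of the white key, m: 0 released, 0.006 fully down (4 N); it counts as pressed beyond 0.004 and springs back.
- key_green (a joint): Travel of the green key, m: 0 released, 0.006 fully down (4 N); it counts as pressed beyond 0.004 and springs back.
- blank_0: Loose glued board blank, 34 mm (x) by 72 mm (y) by 13 mm thick, brown, about 30 g, lying flat on the table to the left of the press; origin at the centre of its underside. Two to four of these are there; the others are absent.
- blank_1: Loose glued board blank, 34 mm (x) by 72 mm (y) by 13 mm thick, brown, about 30 g, lying flat on the table to the left of the press; origin at the centre of its underside. Two to four of these are there; the others are absent.
- blank_2: Loose glued board blank, 34 mm (x) by 72 mm (y) by 13 mm thick, brown, about 30 g, lying flat on the table to the left of the press; origin at the centre of its underside. Two to four of these are there; the others are absent.
- blank_3: Loose glued board blank, 34 mm (x) by 72 mm (y) by 13 mm thick, brown, about 30 g, lying flat on the table to the left of the press; origin at the centre of its underside. Two to four of these are there; the others are absent.
- glue_pot: Glue pot, 74 mm wide and 83 mm high, a bystander; origin under its centre.
- glue_brush: Glue brush, 203 mm long, lying behind the work, a bystander; origin under its centre.
- bone_folder: Flat bone folder, 148 mm long, lying near the front edge, a bystander; origin under its centre.

How it is judged (in metres and radians):
On the way, in this order (a step that is already met when the one before it is completed fails the run):
1. every blank that is there lies flat in a nest of its own, the lid still open ((horizontal distance between blank_0 and mat_0 below 0.013 m or horizontal distance between blank_0 and mat_1 below 0.013 m or horizontal distance between blank_0 and mat_2 below 0.013 m or horizontal distance between blank_0 and mat_3 below 0.013 m) and z of blank_0 in the frame of press between 0.025 and 0.036 m and angle between each of blank_0, blank_1, blank_2, blank_3's own z axis and vertical below 0.12 rad and angle between the y axis of each of blank_0, blank_1, blank_2, blank_3 and the x axis of press, either way round below 0.2 rad and (horizontal distance between blank_1 and mat_0 below 0.013 m or horizontal distance between blank_1 and mat_1 below 0.013 m or horizontal distance between blank_1 and mat_2 below 0.013 m or horizontal distance between blank_1 and mat_3 below 0.013 m) and z of blank_1 in the frame of press between 0.025 and 0.036 m and (horizontal distance between blank_2 and mat_0 below 0.013 m or horizontal distance between blank_2 and mat_1 below 0.013 m or horizontal distance between blank_2 and mat_2 below 0.013 m or horizontal distance between blank_2 and mat_3 below 0.013 m) and z of blank_2 in the frame of press between 0.025 and 0.036 m and (horizontal distance between blank_3 and mat_0 below 0.013 m or horizontal distance between blank_3 and mat_1 below 0.013 m or horizontal distance between blank_3 and mat_2 below 0.013 m or horizontal distance between blank_3 and mat_3 below 0.013 m) and z of blank_3 in the frame of press between 0.025 and 0.036 m and value of joint lid above 1 rad), for 0.2 s.
2. the lid is shut on them (value of joint lid below 0.04 rad), for 0.2 s.
3. the bolt stands upright in the fork of the shut lid (value of joint lid below 0.04 rad and value of joint bolt below 0.1 rad), for 0.2 s.
4. the T-handle has clicked past its detent (value of joint bolt below 0.1 rad and value of joint knob above 1.05 rad), for 0.2 s.
5. the red key is pressed alone (value of joint key_red above 0.004 m and value of joint each of key_white, key_green below 0.0025 m), for 0.05 s.
6. then the white key alone (value of joint key_white above 0.004 m and value of joint each of key_red, key_green below 0.0025 m), for 0.05 s.
7. then the green key alone (value of joint key_green above 0.004 m and value of joint each of key_red, key_white below 0.0025 m), for 0.05 s.
At the end, for the whole second after the job is handed in: Every blank flat in a nest of its own, within 13 mm of its centre and within 0.2 rad of front to back; lid shut (below 0.04 rad), bolt upright (below 0.1), T-handle clicked home (beyond 1.05), keys released, nothing moving (all of step 4 and (horizontal distance between blank_0 and mat_0 below 0.013 m or horizontal distance between blank_0 and mat_1 below 0.013 m or horizontal distance between blank_0 and mat_2 below 0.013 m or horizontal distance between blank_0 and mat_3 below 0.013 m) and z of blank_0 in the frame of press between 0.025 and 0.036 m and angle between each of blank_0, blank_1, blank_2, blank_3's own z axis and vertical below 0.12 rad and angle between the y axis of each of blank_0, blank_1, blank_2, blank_3 and the x axis of press, either way round below 0.2 rad and (horizontal distance between blank_1 and mat_0 below 0.013 m or horizontal distance between blank_1 and mat_1 below 0.013 m or horizontal distance between blank_1 and mat_2 below 0.013 m or horizontal distance between blank_1 and mat_3 below 0.013 m) and z of blank_1 in the frame of press between 0.025 and 0.036 m and (horizontal distance between blank_2 and mat_0 below 0.013 m or horizontal distance between blank_2 and mat_1 below 0.013 m or horizontal distance between blank_2 and mat_2 below 0.013 m or horizontal distance between blank_2 and mat_3 below 0.013 m) and z of blank_2 in the frame of press between 0.025 and 0.036 m and (horizontal distance between blank_3 and mat_0 below 0.013 m or horizontal distance between blank_3 and mat_1 below 0.013 m or horizontal distance between blank_3 and mat_2 below 0.013 m or horizontal distance between blank_3 and mat_3 below 0.013 m) and z of blank_3 in the frame of press between 0.025 and 0.036 m and value of joint lid below 0.04 rad and value of joint each of key_red, key_white, key_green below 0.0025 m and linear speed of each of blank_0, blank_1, blank_2, blank_3 below 0.02 m/s); the robot touches nothing.
It fails at once if the green key is pressed while the T-handle is not clicked home (value of joint key_green above 0.004 m and value of joint knob below 1 rad).
It fails at once if the glue pot, brush or bone folder is moved more than 40 mm or the pot tipped (distance of any of glue_pot, glue_brush, bone_folder from where it was at the start of the episode above 0.04 m or angle between glue_pot's own z axis and vertical above 0.5 rad).
Of blank_0, blank_1, blank_2, blank_3 only 2 to 4 are there at a start; the rules pass over those that are not, and their reading is None.
At some moment in a run one of blank_0, blank_1, blank_2, blank_3 may be knocked a few centimetres aside while the robot is not near it.
Once in a run the grip may slacken for a moment while it holds something.
It also fails if it takes over 210 s, if anything falls off the work surface, if the arm or the gripper's body presses on something with over 40 N, if the wrist force passes 120 N, or if a joint passes its speed limit or range.

## Working session

There is one attempt and no reset: what is moved stays moved. The work goes in short steps, each a Python script; the robot and the scene stay as the last script left them, time stands still between calls to the robot, and variables do not carry over. Pictures are saved under pics/ and viewed, at most 14 in all, crops included, and the job is handed in when it is done.

```bash
ls; mkdir -p pics
python3 - <<'E'
from rig import arm
import cv2
for n in("side","top"):
    im=arm.snapshot(n); cv2.imwrite(f"pics/{n}0.png",im[:,:,::-1]); c=arm.get_calibration(n); print(n,c)
print(arm.grip_depth,arm.current_tool_rot(),arm.current_t())
E
```

```text
pics
rig.py
side {'intrinsics': array([[490.17313365,   0.        , 257.83526868],
       [  0.        , 490.17313365, 195.23571091],
       [  0.        ,   0.        ,   1.        ]]), 'k1': -0.06767672916724218, 'cam_to_world': array([[-0.95504825, -0.0944259 ,  0.28100994,  0.15682609],
       [-0.29567097,  0.37209654, -0.87984251,  1.20729989],
       [-0.02148291, -0.92337853, -0.38328915,  0.64384254],
       [ 0.        ,  0.        ,  0.        ,  1.        ]])}
top {'intrinsics': array([[462.73284876,   0.        , 252.27112925],
       [  0.        , 462.73284876, 186.09335477],
       [  0.        ,   0.        ,   1.        ]]), 'k1': -0.0978621943240589, 'cam_to_world': array([[ 0.02207777, -0.98023191,  0.19661632,  0.29919377],
       [-0.99975423, -0.02204265,  0.00236719, -0.04191619],
       [ 0.00201355, -0.19662026, -0.98047765,  1.45264188],
       [ 0.        ,  0.        ,  0.        ,  1.        ]])}
0.0188 [[ 9.14789023e-01  4.03931830e-01 -3.46961935e-04]
 [ 4.03931967e-01 -9.14788440e-01  1.03744193e-03]
 [ 1.01659048e-04 -1.08918950e-03 -9.99999402e-01]] 0.1
```

View pics/top0.png

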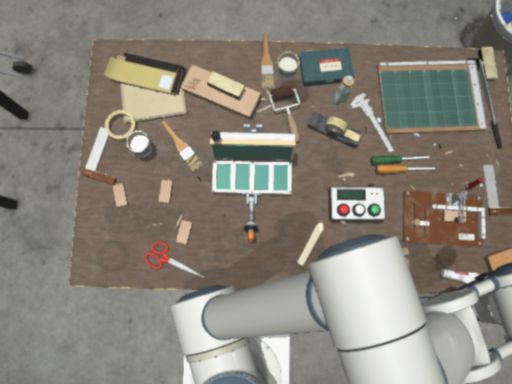

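View pics/side0.png

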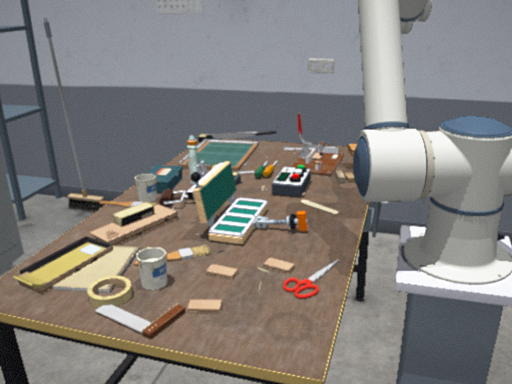

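The top view shows three blanks at about (120,195), (165,190) and (184,231). The press mats are around (252,177), the orange T-handle is at (251,235) and the timer is at (357,204). In the side view the lid stands open at (215,190).

```bash
cat > h.py <<'E'
import numpy as np, cv2
from rig import arm
def ray(n,u,v):
    c=arm.get_calibration(n);K=c["intrinsics"];k=c["k1"];T=c["cam_to_world"]
    d=np.array([(u-K[0,2])/K[0,0],(v-K[1,2])/K[1,1]]);s=d.copy()
    for _ in range(20): s=d/(1+k*(s@s))
    return T[:3,3],T[:3,:3]@np.array([s[0],s[1],1])
def onz(n,u,v,z):
    o,d=ray(n,u,v);return o+d*(z-o[2])/d[2]
def proj(n,p):
    c=arm.get_calibration(n);K=c["intrinsics"];T=c["cam_to_world"]
    q=T[:3,:3].T@(np.asarray(p)-T[:3,3]);s=q[:2]/q[2];s=s*(1+c["k1"]*(s@s));return K[:2,:2]@s+K[:2,2]
def rects(n,im,lo,hi,z,box,amin=20,fill=0):
    """colour blobs in HSV range; returns [(centre, long-axis yaw, (long,short), area, pixel)]"""
    u0,v0,u1,v1=box
    h=cv2.cvtColor(im,cv2.COLOR_RGB2HSV);m=cv2.inRange(h,np.array(lo),np.array(hi))
    k=np.zeros_like(m);k[v0:v1,u0:u1]=m[v0:v1,u0:u1]
    if fill:k=cv2.morphologyEx(k,cv2.MORPH_OPEN,np.ones((fill,fill),np.uint8))
    out=[]
    for c in cv2.findContours(k,cv2.RETR_EXTERNAL,cv2.CHAIN_APPROX_NONE)[0]:
        if cv2.contourArea(c)<amin: continue
        w=np.array([onz(n,*p[0],z)[:2] for p in c]).astype(np.float32)
        (_, (a,b),t)=cv2.minAreaRect(w*1000); M=cv2.moments(c);p=(M["m10"]/M["m00"],M["m01"]/M["m00"])
        t=t if a>b else t+90
        out.append((onz(n,*p,z).round(4),round((t+90)%180-90,1),(round(max(a,b)),round(min(a,b))),cv2.contourArea(c),np.round(p)))
    return out
E
python3 - <<'E'
from h import *
im=cv2.imread("pics/top0.png");rgb=im[:,:,::-1].copy()
h=cv2.cvtColor(im,cv2.COLOR_BGR2HSV)
for n,(u,v) in dict(b0=(120,195),b1=(165,190),b2=(184,231),table=(200,220),mat=(262,178),red=(344,210),wh=(360,210),gr=(375,210),knob=(251,237),lid=(250,152)).items(): print(n,h[v,u],rgb[v,u])
for r in rects("top",rgb,(65,80,80),(95,255,255),.03,(205,160,300,196)): print("mat",r)
for r in rects("top",rgb,(5,60,130),(20,200,255),.013,(85,165,210,250),60): print("blank",r)
for r in rects("top",rgb,(3,170,150),(15,255,255),.018,(230,215,275,250),5): print("knob",r)
box=(330,198,386,220)
for lo,hi in[((170,120,100),(180,255,255)),((0,120,100),(8,255,255)),((0,0,215),(180,40,255)),((40,120,60),(80,255,255))]:
  for r in rects("top",rgb,lo,hi,.066,box,10): print("key",lo[0],r)
cv2.imwrite("pics/c0.png",cv2.resize(im[120:260,80:400],None,fx=2.5,fy=2.5,interpolation=cv2.INTER_CUBIC))
E
```

```text
b0 [ 15  70 215] [215 185 156]
b1 [ 15  71 217] [217 187 157]
b2 [ 15  69 217] [217 187 158]
table [ 14  64 116] [116 101  87]
mat [ 83  97 178] [110 178 163]
red [  1 173 239] [239  81  77]
wh [ 30   1 250] [250 250 249]
gr [ 68 135 208] [ 98 208 127]
knob [ 12 175 236] [236 139  74]
lid [81 72 71] [51 71 65]
mat (array([ 0.6146, -0.1264,  0.03  ]), 0.4, (74, 38), 251.5, array([280., 177.]))
mat (array([ 0.614 , -0.0657,  0.03  ]), 0.9, (71, 38), 250.0, array([261., 177.]))
mat (array([ 0.6145, -0.0054,  0.03  ]), 1.4, (74, 38), 257.0, array([242., 177.]))
mat (array([0.615, 0.055, 0.03 ]), 1.3, (71, 38), 245.0, array([223., 176.]))
blank (array([0.4389, 0.1736, 0.013 ]), -11.1, (76, 45), 262.5, array([183., 231.]))
blank (array([0.5516, 0.3853, 0.013 ]), 15.8, (76, 38), 234.0, array([119., 194.]))
blank (array([0.5674, 0.2399, 0.013 ]), -5.4, (81, 39), 257.5, array([165., 190.]))
knob (array([ 0.4304, -0.0375,  0.018 ]), 1.3, (19, 12), 19.0, array([251., 236.]))
key 0 (array([ 0.5127, -0.3177,  0.066 ]), 45.0, (28, 24), 54.0, array([344., 209.]))
key 0 (array([ 0.4937, -0.3386,  0.066 ]), -88.9, (31, 15), 22.0, array([351., 215.]))
key 0 (array([ 0.4941, -0.3867,  0.066 ]), 55.7, (25, 23), 19.0, array([366., 215.]))
key 0 (array([ 0.5141, -0.3656,  0.066 ]), 45.0, (21, 20), 34.5, array([359., 209.]))
key 0 (array([ 0.5273, -0.3657,  0.066 ]), -88.8, (158, 59), 252.5, array([359., 205.]))
key 40 (array([ 0.5143, -0.4134,  0.066 ]), 44.9, (23, 22), 42.5, array([375., 209.]))
```

View pics/c0.png

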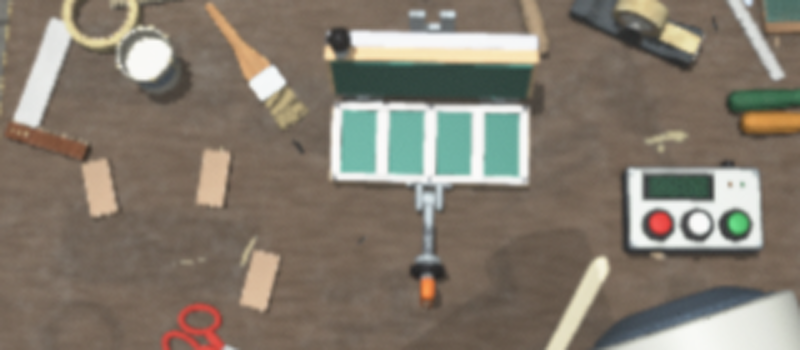

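The crop shows three blanks, with a chip beside the front one, four mats and the ball at full-frame (216,136). Mat length reads short (72 mm), so I'll cross-check the press pose in the side view and with the ball.

Run:
```python
from h import *
S=cv2.imread("pics/side0.png")[:,:,::-1].copy();T=cv2.imread("pics/top0.png")[:,:,::-1].copy()
print("ball z.184",onz("top",216,135.6,.184))
for r in rects("side",S,(65,80,80),(95,255,255),.03,(205,192,275,245),15): print("mat",r)
for r in rects("side",S,(3,170,130),(15,255,255),.036,(285,200,320,240),5): print("knob",r)
for r in rects("top",T,(3,170,150),(15,255,255),.046,(230,215,275,250),5): print("knobtop",r)
for r in rects("top",T,(5,50,190),(20,110,255),.013,(85,165,210,250),60,3): print("blank",r)
for z,p in((.034,(212.4,161.6)),(.034,(291,162.4)),(.034,(213,192)),(.034,(290,193.2))):print(onz("top",*p,z))
for x in(.5725,.6145,.6565): print(proj("top",(x,-.0657,.03)))
h=cv2.cvtColor(T,cv2.COLOR_RGB2HSV)
for v in range(158,196):print(v,h[v,242],h[v,252])
print("redside",[ (r[0],r[4]) for r in rects("side",S,(0,120,100),(8,255,255),.066,(270,160,315,195),4)])
print("gr",[ (r[0],r[4]) for r in rects("side",S,(40,120,60),(75,255,255),.066,(270,160,315,195),4)])
cv2.imwrite("pics/c1.png",cv2.resize(S[130:250,160:330],None,fx=4,fy=4,interpolation=cv2.INTER_CUBIC)[:,:,::-1])
```

```text
ball z.184 [0.69869105 0.06823857 0.184     ]
mat (array([0.6146, 0.0481, 0.03  ]), -0.2, (77, 33), 113.5, array([229., 228.]))
mat (array([ 0.6143, -0.0123,  0.03  ]), 0.6, (76, 32), 97.5, array([236., 219.]))
mat (array([ 0.6136, -0.0727,  0.03  ]), -0.1, (76, 31), 80.5, array([243., 211.]))
mat (array([ 0.6139, -0.1325,  0.03  ]), 0.0, (76, 30), 68.5, array([249., 203.]))
knob (array([ 0.4248, -0.0403,  0.036 ]), -75.9, (127, 24), 131.0, array([302., 220.]))
knobtop (array([ 0.4279, -0.0375,  0.046 ]), 1.3, (18, 12), 19.0, array([251., 236.]))
blank (array([0.4383, 0.1733, 0.013 ]), -12.4, (66, 31), 184.5, array([183., 232.]))
blank (array([0.5497, 0.385 , 0.013 ]), 15.5, (66, 31), 166.0, array([119., 195.]))
blank (array([0.566 , 0.2389, 0.013 ]), -4.8, (66, 32), 173.0, array([165., 191.]))
[0.65983657 0.08933494 0.034     ]
[ 0.66284108 -0.15926617  0.034     ]
[0.56212622 0.08361081 0.034     ]
[ 0.56371436 -0.15666935  0.034     ]
[260.87901282 190.03547033]
[261.1244456  176.93701143]
[261.36569226 163.99047749]
158 [70 34 67] [72 38 67]
159 [25 23 67] [30 24 65]
160 [ 30  13
[... 567 characters left out ...]
84  95 182] [ 30   2 249]
179 [ 83  96 183] [ 15   2 249]
180 [ 83  98 183] [ 30   1 249]
181 [ 83  96 183] [ 30   1 249]
182 [ 83  98 184] [ 30   1 248]
183 [ 84  97 184] [ 30   1 248]
184 [ 84  98 183] [ 30   1 248]
185 [ 83  96 184] [ 30   1 248]
186 [ 83  96 183] [ 30   1 248]
187 [ 83  95 185] [ 30   1 248]
188 [ 83  86 186] [ 15   2 248]
189 [ 83  53 208] [ 30   2 242]
190 [ 81  11 233] [ 30   1 227]
191 [ 45   2 240] [ 90   2 218]
192 [ 30   3 222] [100   7 212]
193 [ 23  12 166] [ 98  11 183]
194 [ 19  25 112] [ 90   8 131]
195 [ 15  54 104] [ 40   8 101]
redside [(array([ 0.5099, -0.3183,  0.066 ]), array([295., 175.]))]
gr [(array([ 0.5117, -0.4146,  0.066 ]), array([301., 166.]))]
```

View pics/c1.png

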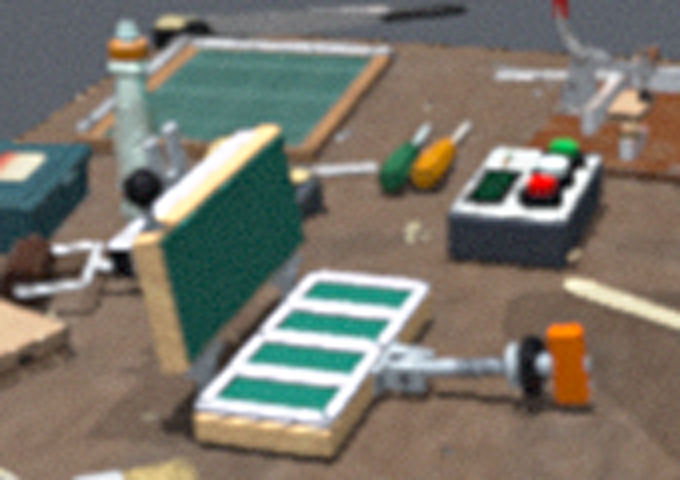

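The two views agree: press centre at about (0.614, -0.036), yaw about 0 and lid angle about 1.75. Loading the blanks next, re-measuring before each pick.

```bash
cat >> h.py <<'E'
HOME=[-71.648,28.281,77.091,0,74.628,-5.472]
PX,PY=.6143,-.0357
MATS=[(PX,PY+d) for d in(-.09,-.03,.03,.09)]
def down(t):
    c,s=np.cos(np.radians(t)),np.sin(np.radians(t));return np.array([[c,s,0],[s,-c,0],[0,0,-1.]])
def look(n,name=None):
    im=arm.snapshot(n)
    if name:cv2.imwrite(f"pics/{name}.png",im[:,:,::-1])
    return im
def blanks(im,z=.013,box=(85,165,210,250)): return rects("top",im,(5,50,190),(20,110,255),z,box,90,3)
def pick_place(b,mat):
    (x,y,_),t=b[0],b[1]
    arm.grip(.062); arm.move_to((x,y,.12),down(t)); arm.move_l((x,y,.025),feed=.15); arm.move_l((x,y,.005),feed=.05)
    print("f",arm.current_force().round(1) if hasattr(arm.current_force(),'round') else arm.current_force())
    arm.grip(.02); w=[arm.current_width()]
    arm.move_l((x,y,.1),feed=.15); w.append(arm.current_width())
    if w[-1]<.03: print("lost",w);return False
    arm.move_l((*mat,.1),down(0),feed=.2); w.append(arm.current_width())
    arm.move_l((*mat,.05),feed=.12); arm.move_l((*mat,.036),feed=.03); w.append(arm.current_width())
    print("w",np.round(w,4),"t",arm.current_t())
    arm.grip(.046); arm.move_l((*mat,.14),feed=.2); return True
E
python3 - <<'E'
from h import *
im=look("top"); b=sorted(blanks(im),key=lambda r:r[0][1]); print(b)
pick_place(b[0],MATS[1])
arm.move_joints(HOME)
im=look("top","t1"); b=sorted(blanks(im),key=lambda r:r[0][1]); print(b)
print(blanks(im,.043,(205,155,300,200)),arm.current_t())
E
```

```text
[(array([0.4383, 0.1733, 0.013 ]), -12.4, (66, 31), 184.5, array([183., 232.])), (array([0.5662, 0.239 , 0.013 ]), -4.8, (66, 32), 174.0, array([165., 191.])), (array([0.5496, 0.3849, 0.013 ]), 15.5, (67, 31), 167.0, array([119., 195.]))]
f [0.6 0.7 0.9]
w [0.0342 0.034  0.0344 0.0342] t 8.975
[(array([0.5662, 0.239 , 0.013 ]), -4.8, (66, 32), 174.0, array([165., 191.])), (array([0.5496, 0.3849, 0.013 ]), 15.5, (67, 31), 167.0, array([119., 195.]))]
[(array([ 0.6146, -0.0665,  0.043 ]), 1.1, (64, 28), 179.0, array([261., 176.]))] 12.3417
```

Run:
```python
from h import *
for m in(2,3):
    im=look("top"); b=sorted(blanks(im),key=lambda r:r[0][1]); print(b)
    pick_place(b[0],MATS[m]); arm.move_joints(HOME)
im=look("top","t2"); print(blanks(im)); print(blanks(im,.043,(205,155,300,200)),arm.current_t())
S=look("side","s2")
cv2.imwrite("pics/c2.png",cv2.resize(np.hstack([im[120:260,190:350],S[150:290,180:340]]),None,fx=2.5,fy=2.5,interpolation=cv2.INTER_CUBIC)[:,:,::-1])
```

```text
[(array([0.566 , 0.2389, 0.013 ]), -4.8, (66, 32), 173.0, array([165., 191.])), (array([0.5496, 0.3849, 0.013 ]), 15.5, (67, 31), 167.0, array([119., 195.]))]
f [-0.4  0.5  0.5]
w [0.0341 0.0343 0.0337 0.0338] t 21.1583
[(array([0.5496, 0.3848, 0.013 ]), 15.5, (67, 31), 166.0, array([119., 195.]))]
f [-1. -1.  0.]
w [0.034  0.0341 0.034  0.0343] t 34.3167
[]
[(array([ 0.6146, -0.0665,  0.043 ]), 1.1, (64, 28), 179.0, array([261., 176.])), (array([ 0.6168, -0.007 ,  0.043 ]), 1.4, (64, 28), 175.5, array([242., 175.])), (array([0.6152, 0.0536, 0.043 ]), 1.9, (64, 25), 159.5, array([223., 175.]))] 38.0167
```

View pics/c2.png

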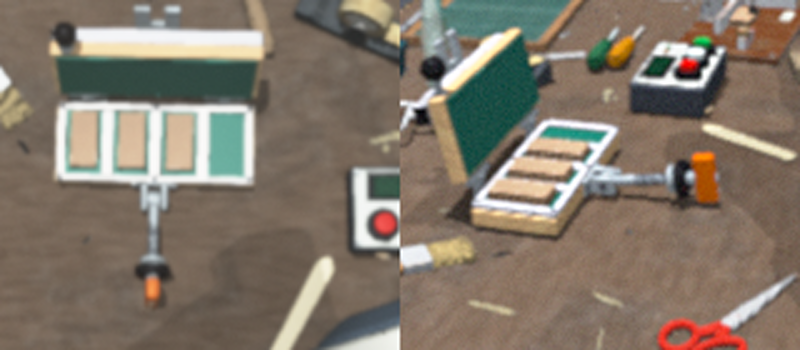

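All three blanks lie flat in nests 1–3, with the lid open at about 1.74. Next I'll shut the lid by gripping the ball across y and following its arc.

```bash
cat >> h.py <<'E'
HX,HZ,BY=PX+.057,.05,PY+.1048
def ball(a): return np.array([HX-.137*np.cos(a)+.005*np.sin(a),BY,HZ+.137*np.sin(a)+.005*np.cos(a)])
G=np.array([0,0,-arm.grip_depth])
E
python3 - <<'E'
from h import *
a0=1.736; p=ball(a0)+G; print(p)
arm.grip(.062); arm.move_to((p[0]-.06,p[1],.32),down(0)); arm.move_l(p+[0,0,.06]); arm.move_l(p,feed=.06)
print(np.round(arm.current_force(),1)); arm.grip(.02); print(arm.current_width(),np.round(arm.current_force(),1))
for a in np.linspace(a0,0,15)[1:]:
    arm.move_l(ball(a)+G,feed=.08); print(round(a,2),np.round(arm.current_force(),1),round(arm.current_width(),4))
print(arm.current_t()); look("side","s3")
E
```

```text
[0.69876202 0.0691     0.16551246]
[ 0.5 -0.1 -0.7]
0.027368914040284832 [ 1.   8.1 -0. ]
1.61 [-0.4  8.8  6.8] 0.0273
1.49 [-2.   8.9 11. ] 0.0275
1.36 [-3.1 11.1 17.4] 0.0274
1.24 [-7.1  9.6 21.3] 0.0273
1.12 [-10.4  11.2  22.3] 0.0277
0.99 [-11.7  11.1  16.4] 0.0274
0.87 [-10.7  11.   10.6] 0.0274
0.74 [-9.7 12.   5.6] 0.0275
0.62 [-7.1 13.1  2.5] 0.0271
0.5 [-5.9 13.4  0.6] 0.0273
0.37 [-5.8 14.  -0.3] 0.0273
0.25 [-6.  13.8 -0.9] 0.0273
0.12 [-6.7 15.7 -3.1] 0.0278
0.0 [-6.3 15.7 -2.6] 0.027
48.8917
```

Run:
```python
from h import *
p=ball(0)+G
for d in(.0015,.003,.0045,.006):
    arm.move_l(p-[0,0,d],feed=.03); f=arm.current_force(); print(d,np.round(f,1))
    if f[2]>14: break
arm.grip(.06); arm.move_l(p+[0,0,.09],feed=.15); print(np.round(arm.current_force(),1))
arm.grip(0); c=ball(0); arm.move_l((c[0],c[1],c[2]+.03)); 
for z in np.arange(.025,.006,-.0015):
    arm.move_l((c[0],c[1],c[2]+z),feed=.04); f=arm.current_force()
    if f[2]>12: break
print("press top",z,np.round(f,1))
arm.move_l((c[0],c[1],.25)); arm.move_joints(HOME)
im=look("top","t4");S=look("side","s4"); print(arm.current_t())
cv2.imwrite("pics/c4.png",cv2.resize(np.hstack([im[120:260,190:350],S[150:290,180:340]]),None,fx=2.5,fy=2.5,interpolation=cv2.INTER_CUBIC)[:,:,::-1])
```

```text
0.0015 [-6.7 16.2 -3.3]
0.003 [-7.6 15.9 -2.9]
0.0045 [-8.  15.8 -2.1]
0.006 [-7.2 15.9 -2.8]
[-0.8  0.2 -0.5]
press top 0.01299999999999999 [-3.6 -0.9 14. ]
59.025
```

View pics/c4.png

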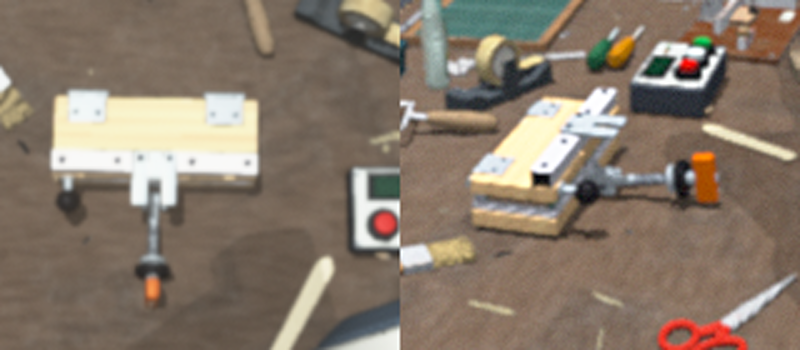

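The lid is shut: contact at the ball's nominal height, and the crop shows it flat with the fork above the bolt. Next is the bolt, pinching the T-bar with the tool pitched forward and easing to vertical along the arc. I'll check IK first.

```bash
cat >> h.py <<'E'
def R(f): c,s=np.cos(f),np.sin(f);return np.array([[c,0,s],[0,-1,0],[s,0,-c]])
KY=-.0367
def knob(b,f,off=.013):
    g=np.array([PX-.07-.12*np.sin(b),KY,.018+.12*np.cos(b)]);return g+off*R(f)[:,2]
E
python3 - <<'E'
from h import *
for f0 in(55,45,35,25):
    f=np.radians(f0)
    print(f0,[None if (q:=arm.solve_ik(knob(b,f*b/1.42)-d*R(f*b/1.42)[:,2],R(f*b/1.42))) is None else np.round(q).tolist() for b,d in((1.42,.1),(1.42,0),(.7,0),(0,0))])
print([arm.solve_ik(knob(0,0),down(-t)) is not None for t in(0,40,80)])
from h import *
im=look("top");print(rects("top",im,(3,170,150),(15,255,255),.05,(230,215,275,250),5))
E
```

```text
55 [None, None, [-18.0, 23.0, 129.0, 75.0, 8.0, -1.0], [-10.0, 28.0, 94.0, -0.0, 58.0, 80.0]]
45 [None, None, [-16.0, 22.0, 125.0, 27.0, 13.0, 48.0], [-10.0, 28.0, 94.0, -0.0, 58.0, 80.0]]
35 [[-32.0, 29.0, 152.0, 149.0, 35.0, -90.0], [-24.0, 49.0, 148.0, 163.0, 51.0, -99.0], [-15.0, 22.0, 121.0, 12.0, 21.0, 64.0], [-10.0, 28.0, 94.0, -0.0, 58.0, 80.0]]
25 [[-23.0, 16.0, 137.0, 68.0, 10.0, 2.0], [-20.0, 36.0, 137.0, 154.0, 19.0, -83.0], [-14.0, 22.0, 116.0, 6.0, 29.0, 71.0], [-10.0, 28.0, 94.0, -0.0, 58.0, 80.0]]
[True, True, True]
[(array([ 0.4272, -0.0366,  0.05  ]), 1.3, (18, 9), 16.0, array([251., 236.]))]
```

Run:
```python
from h import *
fl=lambda b:np.radians(-20+28*b/1.42)
Bs=np.linspace(1.42,-.03,13)
qs=[arm.solve_ik(knob(b,fl(b)),R(fl(b))) for b in Bs]
for q in qs[::3]: print(np.round(q).tolist() if q is not None else None)
assert all(q is not None for q in qs)
p=knob(1.42,fl(1.42)); z=R(fl(1.42))
arm.grip(.05); arm.move_to(p-.11*z[:,2],z); arm.move_l(p,feed=.08); print(np.round(arm.current_force(),1))
arm.grip(.005); print("w",arm.current_width(),np.round(arm.current_force(),1))
for b in Bs[1:]:
    arm.move_l(knob(b,fl(b)),R(fl(b)),feed=.06); print(round(b,2),np.round(arm.current_force(),1),np.round(arm.current_torque(),2),round(arm.current_width(),4))
print(arm.current_t());im=look("top","t5");S=look("side","s5")
cv2.imwrite("pics/c5.png",cv2.resize(S[100:290,180:400],None,fx=3,fy=3,interpolation=cv2.INTER_CUBIC)[:,:,::-1])
```

```text
[-15.0, 31.0, 122.0, 6.0, 19.0, 70.0]
[-13.0, 27.0, 112.0, 0.0, 39.0, 77.0]
[-11.0, 28.0, 101.0, -1.0, 57.0, 80.0]
[-9.0, 32.0, 90.0, -2.0, 72.0, 82.0]
[-8.0, 38.0, 77.0, -3.0, 85.0, 83.0]
[-0.6  0.2  0.5]
w 0.015957614811656622 [-2.6 10.9 -1.8]
1.3 [-4.   9.9 -4.9] [1.88 1.35 0.32] 0.0159
1.18 [-6.5  8.7 -2.3] [1.76 1.6  0.25] 0.016
1.06 [-8.2  9.1 -0.1] [1.6  1.78 0.13] 0.0159
0.94 [-9.   8.6  3.4] [1.53 1.99 0.01] 0.016
0.82 [-10.    7.9   6. ] [ 1.54  2.09 -0.03] 0.0158
0.7 [-10.9   7.9  10. ] [ 1.55  2.02 -0.11] 0.0163
0.57 [-9.2  8.4  9.8] [ 1.66  1.78 -0.22] 0.0155
0.45 [-5.7  8.7 10. ] [ 1.64  1.27 -0.29] 0.0154
0.33 [-3.3  7.9  6. ] [ 1.63  0.79 -0.35] 0.0156
0.21 [-2.9  8.5  3.2] [ 1.55  0.58 -0.44] 0.0159
0.09 [-1.9  7.7  0.9] [ 1.48  0.54 -0.48] 0.0159
-0.03 [-1.7  7.7  0.2] [ 1.42  0.4  -0.56] 0.0159
68.7333
```

View pics/c5.png

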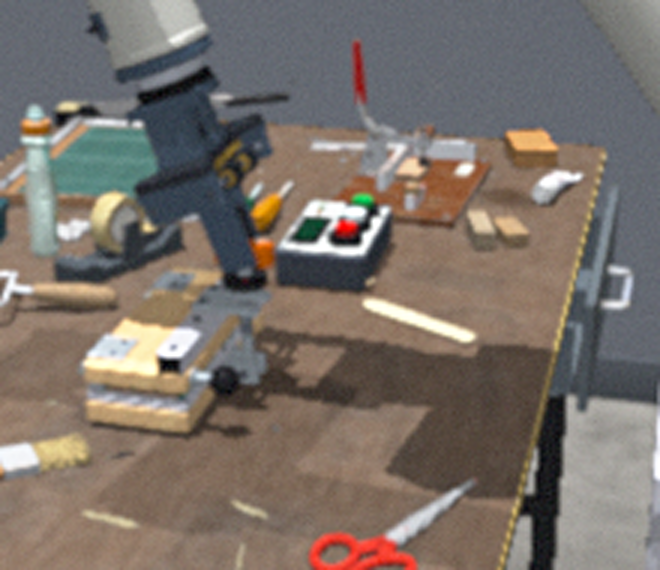

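The bolt stands upright in the fork. I'll nudge it to its stop, regrip with the tool vertical and turn clockwise.

```bash
cat > turn.py <<'E'
from h import *
p=arm.current_ee_pos(); arm.move_l(np.array(p)+[.003,.001,0],feed=.03); print("stop",np.round(arm.current_force(),1))
arm.grip(.04); z=np.array(arm.current_tool_rot())[:,2]; arm.move_l(np.array(arm.current_ee_pos())-.05*z,feed=.1)
c=knob(-.03,0,.012); c[1]=PY-.0005
arm.move_to(c+[0,0,.05],down(0)); arm.move_l(c,feed=.08); print(np.round(arm.current_force(),1)); arm.grip(.005); print("w",arm.current_width())
for t in range(6,80,6):
    arm.move_to(c,down(-t)); print(t,np.round(arm.current_force(),1),np.round(arm.current_torque(),2),round(arm.current_width(),4))
print(arm.current_t())
E
python3 turn.py
```

```text
stop [-5.4 -5.7 -0.6]
[ 0.5  0.3 -0.3]
w 0.015891202855625824
6 [0.2 3.  5.8] [ 0.62  0.2  -0.04] 0.0159
12 [-0.6  0.9  7.5] [-0.02  0.4  -0.04] 0.0157
18 [-1.8 -1.7  6.6] [-0.59  0.53 -0.01] 0.0163
24 [-3.5 -4.   7.5] [-1.16  0.75  0.02] 0.0157
30 [-4.6 -6.4 10. ] [-1.78  1.05  0.07] 0.0159
36 [-5.3 -7.5  8.4] [-2.    1.22 -0.14] 0.0157
42 [-5.6 -8.2  9.9] [-1.99  1.15  0.11] 0.0162
48 [ -8.6 -11.2  10.6] [-2.82  1.91 -0.15] 0.0157
54 [ -8.6 -11.1  11.4] [-2.67  1.85  0.04] 0.0158
60 [-10.  -12.4  12.1] [-2.88  2.13  0.01] 0.0163
66 [-11.7 -14.8  13.2] [-3.26  2.51  0.02] 0.0164
72 [-12.4 -15.6  15. ] [-3.17  2.76  0.1 ] 0.0158
78 [-13.9 -14.8  16.3] [-3.21  3.12  0.09] 0.016
75.3583
```

Run:
```python
from h import *
arm.grip(.045); arm.move_l(np.array(arm.current_ee_pos())+[0,0,.1],feed=.12); arm.move_joints(HOME); arm.sleep(.3)
im=look("top","t6");S=look("side","s6")
print(rects("top",im,(3,150,120),(18,255,255),.151,(225,150,280,215),5), arm.current_t())
print(rects("top",im,(5,50,190),(20,110,255),.013,(85,165,210,250),60,3))
cv2.imwrite("pics/c6.png",cv2.resize(np.hstack([im[130:250,200:320],S[130:250,210:330]]),None,fx=3.3,fy=3.3,interpolation=cv2.INTER_CUBIC)[:,:,::-1])
```

```text
[(array([ 0.5474, -0.0523,  0.151 ]), -88.7, (17, 12), 16.0, array([257., 191.]))] 79.875
[]
```

View pics/c6.png

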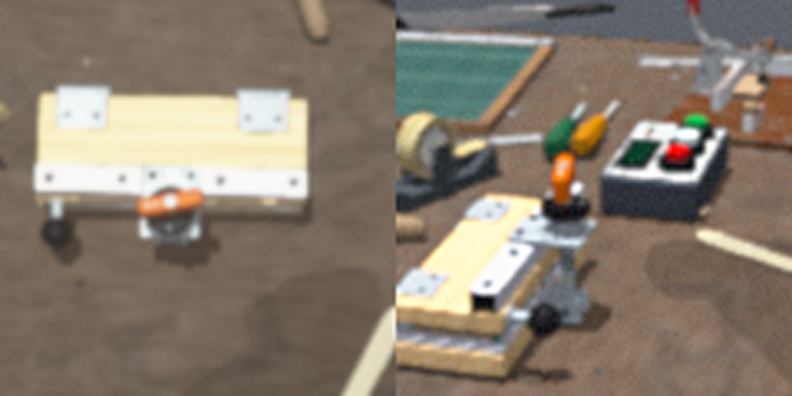

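The handle lies at about 78° clockwise and has stayed there with nothing holding it, so it is clicked home. Pressing the keys now.

Run:
```python
from h import *
arm.grip(0)
for n,x,y in(("red",.5125,-.3178),("white",.513,-.3656),("green",.5135,-.4138)):
    arm.move_to((x,y,.11),down(0)); arm.move_l((x,y,.073),feed=.1); arm.sleep(.1); f0=arm.current_force()[2]; log=[]
    for z in np.arange(.069,.053,-.001):
        arm.move_l((x,y,z),feed=.02); d=arm.current_force()[2]-f0; log.append((round(float(z),3),round(float(d),1)))
        if d>6: break
    arm.sleep(.2); print(n,log,arm.current_t()); arm.move_l((x,y,.11),feed=.1)
arm.move_joints(HOME); look("top","t7"); look("side","s7"); print(arm.current_t())
```

```text
red [(0.069, 2.4), (0.068, 2.1), (0.067, 2.4), (0.066, 2.4), (0.065, 3.7), (0.064, 4.4), (0.063, 13.6)] 84.7417
white [(0.069, 2.5), (0.068, 2.4), (0.067, 3.6), (0.066, 3.5), (0.065, 4.6), (0.064, 4.8), (0.063, 13.5)] 88.3333
green [(0.069, 0.5), (0.068, 2.4), (0.067, 2.3), (0.066, 3.8), (0.065, 2.6), (0.064, 3.3), (0.063, 12.6)] 91.925
93.8667
```

Run:
```python
from h import *
im=cv2.imread("pics/t7.png");S=cv2.imread("pics/s7.png")
for n,a in(("t",im),("s",S)): print(n,cv2.countNonZero((cv2.absdiff(a,cv2.imread(f"pics/{n}6.png")).max(2)>40).astype(np.uint8)[:,:330]))
cv2.imwrite("pics/c7.png",cv2.resize(np.hstack([im[110:270,200:400],S[130:290,180:330]]),None,fx=2.2,fy=2.2))
```

```text
t 0
s 0
```

View pics/c7.png

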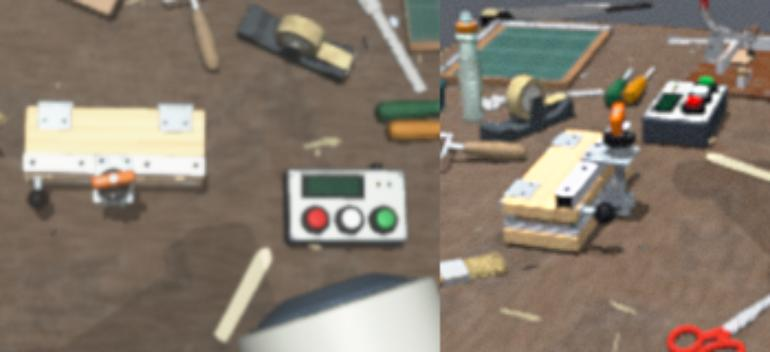

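The press is clamped, the handle is still turned and the bystanders have not moved, so I'm handing in.

```bash
python3 -c "
from rig import arm
print(arm.sign_off())"
```

```text
the job is handed in; nothing more can be done
None
```

The job is handed in at about 94 s of the 210 s: all three blanks present were seated in their own nests, the lid is shut, the bolt is upright, the T-handle has clicked home, and red, white and green were pressed in order; the hand-in returned no verdict.

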